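Clear the jeweller's sorting board

ROBOT

A 6-joint arm with a two-finger parallel gripper is mounted at the origin on the work surface. World frame = base frame: x ahead of the robot, y to its left, z up, the work surface at z = 0. Lengths are in mm, angles in rad, forces in N, time in s.
With the tool pointing down it reaches from about 350 to 875 mm from the base axis. Payload 4.2 kg.
Tool frame: the origin (TCP) lies at the very end of the fingers, on their centre line; the grasp point (between the pads) lies 19 mm behind it; z points along the fingers, y is the line along which they close (so a half turn about z gives the same grasp; the last joint's range is limited). The gripper opens to 85 mm and grips with 20 to 120 N. Pads are 22 mm wide; open, the fingers measure 114 mm over their backs; the gripper's body (76 mm by 85 mm) begins 54 mm behind the grasp point. The pads swing forward as they close: fully open they stand 13 mm farther back than shut.
Start: joints at [-1.086, 0.385, 0.008, 0, -1.194, -0.259], TCP at [139.946, -609.109, 196.612] pointing down, gripper open.
Joint ranges: [-3.14, 3.14], [-1.21, 2.06], [-1.07, 1.41], [-3.16, 2.05], [-2.99, -0.16], [-3.1, 3.1]. Speed limits (rad/s): [2.79, 2.79, 3.14, 3.14, 3.14, 3.14].

INTERFACE

Orientations are given as a unit quaternion [x, y, z, w].
In Python, from bench import read_state, get_image, get_calibration, job_done gives the robot as it stands.
- The arm moves only by the shell command python3 -m creep 'ROWS'. ROWS is a JSON object of lists of equal length, an entry for each row: "translation": the shift along the world's x, y, z in cm, a list of three; "delta_rot": the turn, a rotation vector about the world's x, y, z in degrees, a list of three; "hand": the finger opening in cm, from 0 to 8.54. A call has 1 to 8 rows; each row is the pose to reach, as a shift and turn from the pose commanded when the call began; what a row does not reach only later rows make up. A row lasts 1/8 s, in which the tool goes at most 62.5 mm and 10.7 degrees, less where a joint would pass 70% of its speed; a pose out of reach is approached as far as the arm can. A call with a gripper value outside its range is refused whole. The fingers move at their own pace and stop on an object; the grip force is fixed at half the most. Time passes only in rows, so rows that repeat a pose let the fingers close. It gives the time, the measured TCP pose, the force, the opening and the grip force at its end, in the units of the state.
- read_state(): the state, without advancing time (a new reading comes with each control period).
- get_image(name): name is "side" or "top" or "wrist"; returns (picture, depth): 384x512x3 uint8, red, green, blue; 384x512 float32, mm along the optical axis (not along the pixel's ray), 0 where there is no reading.
- get_calibration(name): a dict with "intrinsics" (3x3 intrinsics, pixels), "xyz" and "attitude" of the camera in the world. Camera axes: x right, y down, z forward; pixel columns grow to the right and rows downward; lengths in mm; the calibration is good to about 2 mm. A picture is of the moment at which its call begins: read the wrist's pose just before it. get_calibration takes no time and is no camera call; for the wrist camera it gives the pose at the moment of the call.
- job_done(): hands the job in; it is judged then, once.
The state is a dict: "clock": time; "joints": joint angles; "joint_vel": joint speeds; "joint_efforts": joint torques, N m; "position": TCP position; "ee_rot": TCP orientation; "contact_force": force on the tool from outside, world axes, zero at the start; "wrist_torque": the same for the moment, N m; "gripper_width": finger opening in mm; "grasp_force": force on a finger pad.
Only numpy, scipy, OpenCV 4.12 (cv2) and the standard library are available. Lean on these libraries where they do the work, as an engineer would, in place of code of your own. Each camera call takes 0.05 s, during which the arm holds its last target. There are 200 camera calls.

TASK

Clear the sorting board: slide the two ring blanks over its edge into the tray that has a divider and the two plain bars over the opposite edge into the tray without one, pushing them along the board rather than lifting them. Take the needle file from its sloping rest and stand it in the empty tool pot, tip down on the floor of the pot and handle up. Leave the steel bench block on the board and everything else on the bench where it is.

Things in the scene. Friction and masses are not known exactly. Their poses are not given: they have to be found in the camera images.
- board: fixed plywood sorting board, 280 (its x) x 180 (its y), flat top 35 above the bench, no raised edges. Origin: centre of its underside; x away from the robot, y to the left. A tray is tucked 12 under each long edge (y = +90, -90): what is slid over the edge drops in. The rings, bars and bench block stand in five lanes 50 apart along x, in any order
- plain_tray: fixed low wooden tray without a divider, 280 (its x) x 120 (its y) x 20 high outside, walls and floor 5 thick; at the left or the right edge of the board, its centre 138 mm from the board's centre. Origin: centre of its underside; same axes as the board
- divided_tray: fixed low wooden tray of the same size on the other side of the board, told by the 10 thick, 17 high (from the bench) pale wood divider across its middle (along its y at x = 0). Origin: centre of its underside; same axes as the board
- ring1: plain silver ring blank, bare metal, outer diameter 30, hole 20, 10 high, lying flat on the sorting board. Origin: centre of its underside; z up along its axis
- ring2: the other plain silver ring blank, bare metal, outer diameter 30, hole 20, 10 high, lying flat on the sorting board. Origin: centre of its underside; z up along its axis
- bar1: small silver bar, bare metal, 40 x 14 x 10 (x, y, z), lying flat on the sorting board. Origin: centre of its underside; x along its length
- bar2: the other small silver bar, bare metal, 40 x 14 x 10 (x, y, z), lying flat on the sorting board. Origin: centre of its underside; x along its length
- file: loose needle file, 173 long: square steel blade 6 x 6, 85 long, then a round wooden handle 14 in diameter. It lies in the sloping rest at 45 degrees, tip low and towards the robot, handle up and away. Origin: at the tip, on the axis; z from the tip to the handle; handle from z = 86 to z = 173
- file_grip (a point): point on the file's axis in the middle of the bare handle, 142 from the tip; it overhangs the top end of the rest by 37, about 125 above the bench
- file_rest: fixed dark wooden file rest, 120 x 50 base, with a 32 wide sloping trough at 45 degrees that rises along its x (away from the robot), top end about 105 above the bench; stands on the left or the right of the trays. Origin: centre of its underside
- tool_pot: fixed empty round black tool pot, outer diameter 48, inner 40, 75 high, floor 5 thick; on the other side from the file rest. Origin: centre of its underside
- bench_block: bystander: loose dark steel block 36 x 36 x 22 on the sorting board among the rings and bars. Origin: centre of its underside
- jar: bystander: loose glass jar with a steel lid, diameter 56, 75 high. Origin: centre of its underside
- hammer: bystander: loose hammer lying on the bench, handle along its x. Origin: under its middle
- ring_clamp: bystander: loose wooden ring clamp 120 x 26 x 18 lying beyond the sorting board. Origin: centre of its underside, x along it
- tin: bystander: loose flat aluminium tin, diameter 60, 24 high. Origin: centre of its underside

How it is judged (in metres and radians):
At the end, for the whole second after the job is handed in: Rings at rest in the divided tray, bars in the plain tray (origin within the tray outline, under 32 mm above its underside); file at rest in the pot, handle up, tip within 22 mm of the pot axis and under 20 mm above its underside, leaning under 0.6 rad. Bystanders not shifted (x of ring1 in the frame of divided_tray between -0.14 and 0.14 m and y of ring1 in the frame of divided_tray between -0.06 and 0.06 m and z of each of ring1, ring2 in the frame of divided_tray below 0.032 m and linear speed of each of ring1, ring2, bar1, bar2, file below 0.03 m/s and x of ring2 in the frame of divided_tray between -0.14 and 0.14 m and y of ring2 in the frame of divided_tray between -0.06 and 0.06 m and x of bar1 in the frame of plain_tray between -0.14 and 0.14 m and y of bar1 in the frame of plain_tray between -0.06 and 0.06 m and z of each of bar1, bar2 in the frame of plain_tray below 0.032 m and x of bar2 in the frame of plain_tray between -0.14 and 0.14 m and y of bar2 in the frame of plain_tray between -0.06 and 0.06 m and z of file in the frame of tool_pot below 0.02 m and horizontal distance between file and tool_pot below 0.022 m and angle between file's own z axis and vertical below 0.6 rad); the robot touches nothing.
It fails at once if a ring or bar is lifted more than 25 mm off the board (z of any of ring1, ring2, bar1, bar2 in the frame of board above 0.06 m).
It fails at once if the bench block is shifted by more than 25 mm (distance of bench_block from where it was at the start of the episode above 0.025 m).
It fails at once if the jar, hammer, ring clamp or tin is shifted by more than 30 mm (distance of any of jar, hammer, ring_clamp, tin from where it was at the start of the episode above 0.03 m).
It also fails if it takes over 64 s, if anything falls off the work surface, if the arm or the gripper's body presses on something with over 40 N, if the wrist force passes 120 N, or if a joint passes its speed limit or range.

## Working session

There is one attempt and no reset: what is moved stays moved. The work goes in short steps, Python scripts to look and compute and a shell command to move; the robot and the scene stay as the last step left them, time stands still between calls to the robot, and variables do not carry over. Pictures are saved under pics/ and viewed, at most 10 in all, crops included, and the job is handed in when it is done.

```bash
mkdir -p pics
cat > h.py <<'E'
import numpy as np, cv2
from scipy.spatial.transform import Rotation as R
from bench import *
def grab(n,fn=None):
    c=get_calibration(n); im,d=get_image(n)
    if fn: cv2.imwrite('pics/'+fn,im[:,:,::-1])
    K=np.array(c['intrinsics']); v,u=np.mgrid[0:384,0:512]
    p=np.stack([(u-K[0,2])/K[0,0]*d,(v-K[1,2])/K[1,1]*d,d],-1)
    a=np.array(c['attitude']); Rm=R.from_quat(a).as_matrix() if a.size==4 else a.reshape(3,3)
    P=p@Rm.T+np.array(c['xyz']); P[d==0]=np.nan
    return im,d,P,c
E
python3 - <<'E'
from h import *
for n in('top','side'):
    im,d,P,c=grab(n,n+'1.png'); np.savez(n+'1.npz',im=im,P=P); print(n,c)
s=read_state(); print(s)
E
```

```text
top {'intrinsics': array([[435.94054797,   0.        , 254.97960311],
       [  0.        , 435.94054797, 189.07012003],
       [  0.        ,   0.        ,   1.        ]]), 'xyz': array([ 389.54089049,  -49.580268  , 1196.96943987]), 'attitude': array([ 0.70706676, -0.70192969,  0.06358192, -0.05752084])}
side {'intrinsics': array([[425.81733151,   0.        , 258.826498  ],
       [  0.        , 425.81733151, 186.42948707],
       [  0.        ,   0.        ,   1.        ]]), 'xyz': array([186.39911331, 735.79673357, 704.71756288]), 'attitude': array([-0.21320452,  0.8574139 , -0.45682929,  0.10340326])}
{'clock': 0.1, 'joints': array([-1.08640204e+00,  3.85485941e-01,  6.75095891e-03, -4.37311164e-04,
       -1.19399550e+00, -2.58617833e-01]), 'joint_vel': array([-0.00124126, -0.00245212,  0.00134129,  0.00064378, -0.00160717,
       -0.00207383]), 'joint_efforts': array([-2.52094742e-04, -3.93317771e+01,  1.88929778e+01,  4.19794545e+00,
       -2.59683169e-03,  3.98306412e-06]), 'position': array([ 139.8053941 , -608.55355604,  195.62239008]), 'ee_rot': array([-1.12568420e-01,  9.93643485e-01,  9.74885843e-04, -1.61694545e-04]), 'contact_force': array([-0.03675643,  0.53640629,  0.27686399]), 'wrist_torque': array([-0.01471209, -0.01222977,  0.06315935]), 'grasp_force': 0.0, 'gripper_width': 85.50748245894837}
```

View pics/top1.png

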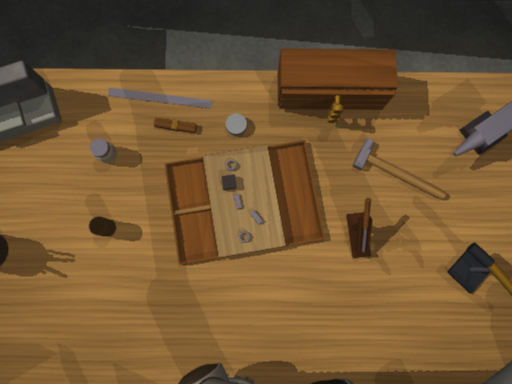

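View pics/side1.png

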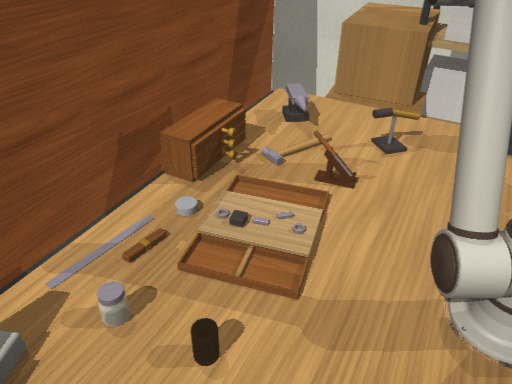

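The top view shows the board in the middle, with lanes from the far end: ring (232,165), block (229,183), bar (239,201), bar (257,216), ring (246,237). The divided tray is on the left (+y), the plain tray on the right, the pot at (103,227) and the file in its rest at (363,235).

Run:
```python
from h import *
D=np.load('top1.npz'); P=D['P']; im=D['im']; Z=P[...,2]
def loc(name,u0,u1,v0,v1,zl,zh):
    m=np.zeros(Z.shape,bool); m[v0:v1,u0:u1]=1; m&=(Z>zl)&(Z<zh)
    p=P[m]; 
    if len(p)<3: print(name,len(p));return
    r=cv2.minAreaRect(p[:,:2].astype(np.float32)); print(name,len(p),'med',np.round(np.median(p,0),1),'rect',np.round(r[0],1),np.round(r[1],1),round(r[2],1),'zmax',round(p[:,2].max(),1))
    return p
p=loc('board',195,290,140,265,29,39)
for n,b in dict(ringA=(222,243,156,173),block=(219,240,173,193),bar1=(231,248,192,210),bar2=(247,267,207,226),ringB=(236,256,228,246)).items(): loc(n,*b,40,70)
loc('pot',80,125,205,245,60,90)
loc('pottop',80,125,205,245,70,80)
loc('rest',340,380,190,265,10,200)
p=loc('filehandle',340,380,190,265,112,200)
m=np.zeros(Z.shape,bool); m[190:265,340:380]=1
for z in range(10,170,10):
    q=P[m&(Z>z)&(Z<=z+10)]
    if len(q): print(z,len(q),np.round(q.mean(0),1),np.round(q.min(0)),np.round(q.max(0)))
print('bench',np.nanmedian(Z[300:340,100:170]))
```

```text
board 6138 med [553.1 -29.2  34.7] rect [561.3 -25.8] [280.5 180.3] 10.2 zmax 39.0
ringA 56 med [657.8   9.   44.2] rect [655.2   6.1] [36.7 38.8] 24.5 zmax 49.2
block 195 med [605.3  13.1  56.3] rect [607.3  13.5] [51.3 36.2] 7.5 zmax 62.9
bar1 80 med [556.1 -11.2  44.6] rect [559.3 -21.5] [44.7 35.2] 12.2 zmax 49.4
bar2 80 med [514.2 -59.5  44.2] rect [518.8 -62. ] [36.1 38.9] 68.6 zmax 51.0
ringB 58 med [460.7 -30.7  44.5] rect [457.9 -36.6] [36. 42.] 7.9 zmax 48.2
pot 150 med [484.6 345.1  71.8] rect [485.2 344.3] [46.3 45.8] 4.4 zmax 78.0
pottop 95 med [489.2 344.5  73.8] rect [486.  344.4] [44.6 45.7] 4.4 zmax 78.0
rest 839 med [ 476.9 -333.5   58.7] rect [ 481.7 -338. ] [141.4  48. ] 7.4 zmax 154.8
filehandle 119 med [ 528.1 -332.2  135.3] rect [ 527.6 -333.3] [49.2 14.3] 5.1 zmax 154.8
10 161 [ 478.2 -327.5   11.9] [ 411. -371.   10.] [ 531. -311.   20.]
20 45 [ 435.9 -339.5   26.4] [ 422. -361.   20.] [ 493. -322.   30.]
30 102 [ 431.5 -343.4   33.9] [ 414. -363.   30.] [ 496. -322.   40.]
40 58 [ 450.5 -339.    45. ] [ 432. -360.   40.] [ 497. -322.   50.]
50 65 [ 459.1 -337.9   55. ] [ 444. -358.   50.] [ 497. -323.   60.]
60 69 [ 469.3 -338.4   65.1] [ 454. -356.   60.] [ 498. -322.   70.]
70 56 [ 475.3 -337.7   74.8] [ 464. -356.   70.] [ 494. -321.   80.]
80 50 [ 487.5 -335.7   84.6] [ 476. -354.   80.] [ 511. -320.   90.]
90 73 [ 496.  -335.3   94.9] [ 483. -354.   90.] [ 513. -320.  100.]
100 36 [ 498.3 -335.9  104.9] [ 490. -352.  100.] [ 509. -321.  110.]
110 26 [ 507.1 -334.8  115. ] [ 496. -341.  110.] [ 516. -329.  119.]
120 23 [ 516.8 -333.9  125.3] [ 508. -341.  122.] [ 524. -328.  130.]
130 31 [ 527.8 -331.8  135.1] [ 519. -340.  130.] [ 541. -326.  140.]
140 30 [ 540.5 -331.9  146. ] [ 530. -339.  141.] [ 552. -326.  150.]
150 14 [ 542.8 -330.   152. ] [ 538. -335.  150.] [ 548. -325.  155.]
bench -0.6476991755081372
```

Run:
```python
from h import *
from scipy.optimize import least_squares
def pts(n):
    P=np.load(n+'1.npz')['P'].reshape(-1,3)
    return P[(abs(P[:,0]-530)<50)&(abs(P[:,1]+333)<35)&(P[:,2]>112)&(P[:,2]<175)]
def fit(p):
    def axis(q): u=np.array([np.cos(q[2])*np.cos(q[3]),np.sin(q[2])*np.cos(q[3]),np.sin(q[3])]); return np.array([q[0],q[1],125]),u
    def f(q):
        c,u=axis(q); return np.linalg.norm(np.cross(p-c,u),axis=1)-7
    r=least_squares(f,[527,-333,.12,.78],loss='soft_l1'); c,u=axis(r.x)
    s=(p-c)@u
    print(len(p),np.round(c,1),'yaw,pitch deg',np.round(np.degrees(r.x[2:]),1),'rms',r.fun.std().round(2),'s',s.min().round(1),s.max().round(1))
T,S=pts('top'),pts('side'); fit(T); fit(S); fit(np.r_[T,S])
s=read_state(); print(s['position'],np.degrees(R.from_quat(s['ee_rot']).as_rotvec()))
```

```text
119 [ 524.4 -334.4  125. ] yaw,pitch deg [ 7.7 45.3] rms 1.53 s -22.0 35.5
86 [ 523.8 -331.   125. ] yaw,pitch deg [ 7.7 45.2] rms 1.84 s -22.0 31.7
205 [ 524.  -332.6  125. ] yaw,pitch deg [ 8.9 44.6] rms 2.04 s -22.0 35.6
[ 139.8053941  -608.55355604  195.62239008] [ 2.02602301e+01 -1.78837418e+02 -1.75461390e-01]
```

```bash
python3 -m creep '{"translation":[[4.8,3.5,2],[9.7,7,2.5],[14.5,10.4,2.5],[19.4,13.9,2.5],[24.2,17.3,2.5],[29.1,20.8,2.5],[34,24.2,2.5],[38.8,27.7,2.5]],"delta_rot":[[0,0,-1],[0,0,-2],[0,0,-3],[0,0,-4],[0,0,-5],[0,0,-5],[0,0,-5],[0,0,-5]],"hand":[8.5,8.5,8.5,8.5,8.5,8.5,8.5,8.5]}'; python3 -m creep '{"translation":[[0,0,0],[0,0,-4],[0,0,-7]],"delta_rot":[[0,0,0],[0,0,0],[0,0,0]],"hand":[8.5,6,6]}'
python3 - <<'E'
from h import *
s=read_state(); print(s['position'],R.from_quat(s['ee_rot']).as_matrix().round(3)); im,d,P,c=grab('wrist','w1.png')
E
```

```text
clock: 1.1
position: [529.2, -330.6, 221.2]
ee_rot: [-0.069, 0.998, 0.0, -0.0]
contact_force: [0.2, -0.8, -1.1]
gripper_width: 85.2
grasp_force: 0.0
clock: 1.48
position: [526.9, -331.9, 149.9]
ee_rot: [-0.069, 0.998, 0.001, -0.001]
contact_force: [-0.6, -0.6, -1.3]
gripper_width: 59.7
grasp_force: 0.0
[ 526.88446665 -331.9065652   149.90729706] [[-0.99  -0.138 -0.002]
 [-0.138  0.99   0.001]
 [ 0.001  0.001 -1.   ]]
```

View pics/w1.png

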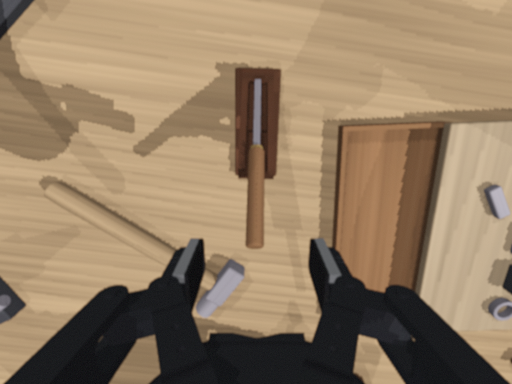

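The file is centred between the fingers (handle end at (255,243), fingers at u≈190 and 325), so I'll go down and grip.

```bash
python3 -m creep '{"translation":[[0,0,-2],[0,0,-4],[0,0,-4],[0,0,-4],[0,0,-4],[0,0,-4],[0,0,-4],[0,0,-4]],"delta_rot":[[0,0,0],[0,0,0],[0,0,0],[0,0,0],[0,0,0],[0,0,0],[0,0,0],[0,0,0]],"hand":[6,6,4,2,0.5,0.5,0.5,0.5]}'
```

```text
clock: 2.52
position: [528.0, -332.1, 111.8]
ee_rot: [-0.069, 0.998, -0.0, 0.0]
contact_force: [0.1, 0.5, -0.3]
gripper_width: 4.8
grasp_force: 0.1
```

Run:
```python
from h import *
a=grab('side')[0][100:220,260:400]; b=grab('wrist')[0][60:330,130:400]
a=cv2.resize(a,(420,360)); b=cv2.resize(b,(360,360)); cv2.imwrite('pics/c1.png',np.hstack([a,b])[:,:,::-1])
```

```text
(no output)
```

View pics/c1.png

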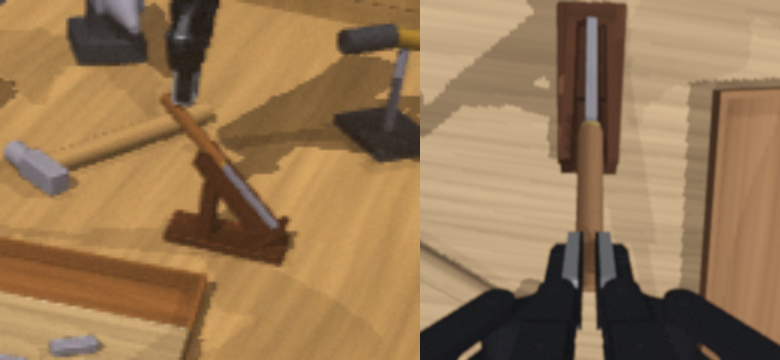

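Run:
```python
from h import *
from scipy.spatial.transform import Rotation as R
im,d,P,c=grab('wrist'); s=read_state(); print(s['position'])
print(c['xyz'],R.from_quat(c['attitude']).as_matrix().round(3))
for v in range(140,300,8): print(v,[tuple(np.round(P[v,u]).astype(int)) for u in (241,250,257,264,272)])
S,_,Q,_=grab('side'); m=(abs(Q[...,0]-530)<40)&(abs(Q[...,1]+333)<30)&(Q[...,2]>95)
q=Q[m]; h=S[m].astype(int); dark=h.sum(1)<150
print('dark',np.round(q[dark].min(0)),'brown'); br=(h[:,0]-h[:,2]>40); print(np.round(q[br].min(0)),np.round(q[br].max(0)))
for z in range(95,170,8):
    k=(q[:,2]>z)&(q[:,2]<=z+8); print(z,[(tuple(np.round(a).astype(int)),tuple(b)) for a,b in list(zip(q[k],h[k]))[:6]])
```

```text
[ 527.97051075 -332.07852882  111.61676872]
[ 447.60253909 -342.49610677  287.91266378] [[-0.138  0.939  0.314]
 [ 0.99   0.13   0.046]
 [ 0.002  0.318 -0.948]]
140 [(np.int64(477), np.int64(-350), np.int64(77)), (np.int64(477), np.int64(-343), np.int64(66)), (np.int64(475), np.int64(-338), np.int64(80)), (np.int64(476), np.int64(-332), np.int64(66)), (np.int64(473), np.int64(-326), np.int64(75))]
148 [(np.int64(482), np.int64(-349), np.int64(81)), (np.int64(483), np.int64(-342), np.int64(72)), (np.int64(480), np.int64(-337), np.int64(85)), (np.int64(481), np.int64(-331), np.int64(72)), (np.int64(479), np.int64(-326), np.int64(82))]
156 [(np.int64(487), np.int64(-348), np.int64(87)), (np.int64(485), np.int64(-342), np.int64(91)), (np.int64(484), np.int64(-337), np.int64(94)), (np.int64(484), np.int64(-331), np.int64(92)), (np.int64(484), np.int64(-325), np.int64(87))]
164 [(np.int64(492), np.int64(-347), np.int64(93)), (np.int64(490), np.int64(-341), np.int64(97)), (np.int64(489), np.int64(-336), np.int64(99)), (np.int64(489), np.int64(-331), np.int64(96)), (np.int64(489), np.int64(-
[... 9150 characters left out ...]
315), np.int64(165)), (np.int64(56), np.int64(47), np.int64(42)))]
167 [((np.int64(518), np.int64(-341), np.int64(172)), (np.int64(91), np.int64(76), np.int64(63))), ((np.int64(534), np.int64(-319), np.int64(175)), (np.int64(112), np.int64(103), np.int64(94))), ((np.int64(533), np.int64(-317), np.int64(172)), (np.int64(111), np.int64(99), np.int64(89))), ((np.int64(527), np.int64(-316), np.int64(174)), (np.int64(44), np.int64(36), np.int64(29))), ((np.int64(516), np.int64(-327), np.int64(172)), (np.int64(72), np.int64(68), np.int64(63))), ((np.int64(536), np.int64(-320), np.int64(167)), (np.int64(159), np.int64(130), np.int64(99)))]<stdin>:5: RuntimeWarning: invalid value encountered in cast
```

The fingertips show at z≈151 in both cameras, but the reported TCP z is 112. So the real finger ends sit about 39 mm behind the reported TCP, and the fingers closed above the handle. I'll open, go down about 42 mm and grip, watching force and width.

```bash
python3 -m creep '{"translation":[[0,0,0],[0,0,0],[0,0,-1.5],[0,0,-3],[0,0,-4.2],[0,0,-4.2]],"delta_rot":[[0,0,0],[0,0,0],[0,0,0],[0,0,0],[0,0,0],[0,0,0]],"hand":[4.5,4.5,4.5,4.5,4.5,4.5]}'
python3 - <<'E'
from h import *
im,d,P,c=grab('wrist','w2.png'); q=P[...,:].reshape(-1,3); s=read_state()['position']
m=(abs(q[:,0]-s[0])<16)&(abs(q[:,1]-s[1])<45)&(abs(q[:,1]-s[1])>15)&(q[:,2]>40)&(q[:,2]<200); print(s,'lowest finger pts',np.sort(q[m][:,2])[:8].round(1))
E
```

```text
clock: 3.48
position: [526.9, -331.7, 67.7]
ee_rot: [-0.069, 0.998, 0.001, -0.002]
contact_force: [0.1, -0.6, 1.0]
gripper_width: 44.7
grasp_force: 0.0
[ 527.61321701 -332.06570763   68.7678068 ] lowest finger pts [ 88.5  88.5  88.6  89.   89.1  89.9 103.  103.2]
```

```bash
python3 -m creep '{"translation":[[0,0,0],[0,0,0],[0,0,0],[0,0,0],[0,0,0],[0,0,0]],"delta_rot":[[0,0,0],[0,0,0],[0,0,0],[0,0,0],[0,0,0],[0,0,0]],"hand":[3,2,1,0,0,0]}'
```

```text
clock: 4.28
position: [528.3, -332.2, 70.1]
ee_rot: [-0.069, 0.998, -0.0, 0.0]
contact_force: [-0.0, 1.0, 2.5]
gripper_width: 12.4
grasp_force: 58.4
```

Gripped at 12.4 mm with 58 N. Now lift straight up.

```bash
python3 -m creep '{"translation":[[0,0,1],[0,0,4],[0,0,8],[0,0,12],[0,0,16],[0,0,19],[0,0,19]],"delta_rot":[[0,0,0],[0,0,0],[0,0,0],[0,0,0],[0,0,0],[0,0,0],[0,0,0]],"hand":[0,0,0,0,0,0,0]}'
python3 - <<'E'
from h import *
s=read_state(); R0=R.from_quat(s['ee_rot'])
psi=np.radians(8.0); ax=np.array([np.sin(psi),-np.cos(psi),0])  # turn x->z
for yaw in (0,14,28):
  T=R.from_rotvec([0,0,np.radians(yaw)])*R.from_rotvec(ax*np.radians(45)); print(yaw,np.degrees(T.as_rotvec()).round(1),T.as_matrix()@[np.cos(psi)*.7071,np.sin(psi)*.7071,.7071],(T*R0).as_matrix()[:,2])
im,d,P,c=grab('wrist','w3.png')
E
```

```text
clock: 5.15
position: [528.9, -332.7, 262.8]
ee_rot: [-0.069, 0.998, -0.001, 0.003]
contact_force: [-0.7, -0.5, -0.8]
gripper_width: 12.5
grasp_force: 58.4
0 [  6.3 -44.6   0. ] [ 2.09164221e-18 -9.17983246e-18  9.99990410e-01] [ 0.70415994  0.09590285 -0.70353495]
14 [ 11.7 -43.6  13.3] [-1.06059724e-17 -1.01365741e-17  9.99990410e-01] [ 0.66004238  0.26340583 -0.70353495]
28 [ 17.  -42.1  26.5] [9.65047613e-17 9.07672369e-18 9.99990410e-01] [ 0.57671266  0.41526025 -0.70353495]
```

View pics/w3.png

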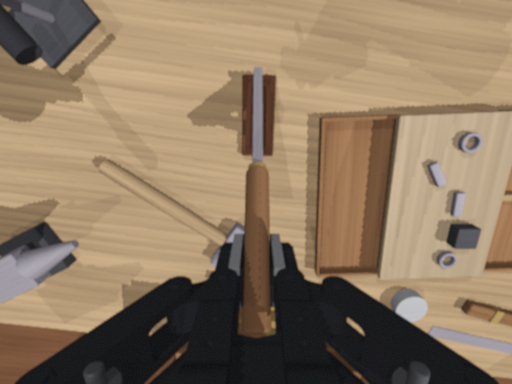

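```bash
python3 -m creep '{"translation":[[0,4.5,0],[0,9,0],[0,13.5,0],[0,18,0],[0,22.5,0],[0,27,0],[0,31.5,0],[0,36,0]],"delta_rot":[[0.8,-5.6,0],[1.6,-11.2,0],[2.4,-16.7,0],[3.2,-22.3,0],[3.9,-27.9,0],[4.7,-33.5,0],[5.5,-39,0],[6.3,-44.6,0]],"hand":[0,0,0,0,0,0,0,0]}'; python3 -m creep '{"translation":[[0,4.5,0],[0,9,0],[0,13.5,0],[-0.2,18,-0.5],[-0.5,22.5,-1],[-0.8,27,-1.5],[-0.9,31,-2],[-1,33.5,-2]],"delta_rot":[[0,0,4],[0,0,8],[0,0,12],[0,0,16],[0,0,20],[0,0,24],[0,0,28],[0,0,28]],"hand":[0,0,0,0,0,0,0,0]}'; python3 -m creep '{"translation":[[0,0.6,0],[0,0.6,0]],"delta_rot":[[0,0,0],[0,0,0]],"hand":[0,0]}'
python3 - <<'E'
from h import *
s=read_state(); print(s['position'],s['joints'].round(2),'toolz',R.from_quat(s['ee_rot']).as_matrix()[:,2].round(3))
a,d,P,c=grab('side'); b,_,Q,_=grab('top')
np.savez('s2.npz',P=P,Q=Q,a=a,b=b)
cv2.imwrite('pics/s2.png',np.hstack([cv2.resize(a[150:384,100:300],(400,468)),cv2.resize(b[130:290,40:240],(400,320))[:320].copy() if 0 else cv2.resize(b[130:290,40:200],(400,468))])[:,:,::-1])
E
```

```text
clock: 6.2
position: [529.8, -19.5, 273.6]
ee_rot: [-0.059, 0.936, 0.013, 0.348]
contact_force: [0.1, -1.7, 0.7]
gripper_width: 12.5
grasp_force: 58.4
clock: 7.2
position: [521.1, 314.2, 262.0]
ee_rot: [-0.284, 0.896, 0.096, 0.328]
contact_force: [0.4, -0.3, 0.2]
gripper_width: 12.5
grasp_force: 58.7
clock: 7.45
position: [521.5, 318.1, 262.7]
ee_rot: [-0.284, 0.896, 0.095, 0.329]
contact_force: [0.1, -0.0, -0.3]
gripper_width: 12.6
grasp_force: 58.7
[521.47996159 318.12460987 262.72818735] [ 0.78 -0.01 -0.78  0.89 -0.16 -2.58] toolz [ 0.535  0.357 -0.766]
```

View pics/s2.png

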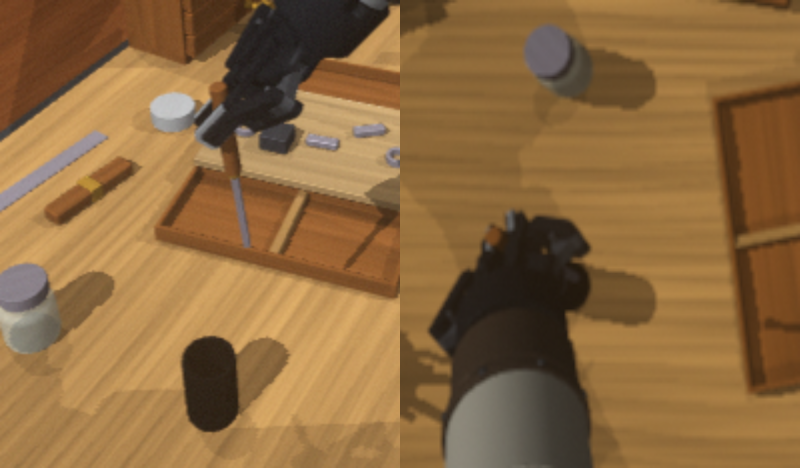

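The file is held, but joint 5 is at its limit (-0.16), so the 45° radial tilt can't be reached. I'll ease the tilt, turn the tool to the left of radial, then tilt again.

```bash
python3 -m creep '{"translation":[[0,-2,1],[0,-4,2],[0,-5,3],[0,-5,3]],"delta_rot":[[-4.9,6.7,0],[-9.8,13.5,0],[-14.7,20.2,0],[-14.7,20.2,0]],"hand":[0,0,0,0]}'; python3 -m creep '{"translation":[[0,1,0],[0,2,0],[0,3,0],[0,4,0],[0,4,0],[0,4,0]],"delta_rot":[[0,0,7],[0,0,14],[0,0,21],[0,0,29],[0,0,29],[0,0,29]],"hand":[0,0,0,0,0,0]}'
python3 - <<'E'
from h import *
s=read_state(); print(s['position'],s['joints'].round(2),'toolz',R.from_quat(s['ee_rot']).as_matrix()[:,2].round(3))
E
```

```text
clock: 8.05
position: [521.7, 269.5, 297.0]
ee_rot: [-0.303, 0.944, 0.031, 0.129]
contact_force: [0.2, 0.5, -0.7]
gripper_width: 12.7
grasp_force: 59.1
clock: 8.8
position: [521.8, 308.3, 294.2]
ee_rot: [-0.528, 0.839, 0.061, 0.118]
contact_force: [0.1, 0.2, 0.4]
gripper_width: 12.6
grasp_force: 59.0
[521.76375875 308.30458328 294.22833341] [ 0.76  0.17 -0.04 -0.08 -1.1  -1.18] toolz [ 0.134  0.226 -0.965]
```

```bash
python3 -m creep '{"translation":[[0,0,0],[0,0,0]],"delta_rot":[[0,0,8],[0,0,8]],"hand":[0,0]}'; python3 -m creep '{"translation":[[-0.5,1.5,-1],[-1,3,-2],[-1.5,4.5,-3],[-2.1,6,-4.5],[-2.1,7.4,-4.5],[-2.1,7.4,-4.5]],"delta_rot":[[5.5,-2.3,0],[11,-4.7,0],[16.6,-7,0],[22.1,-9.4,0],[27.6,-11.7,0],[27.6,-11.7,0]],"hand":[0,0,0,0,0,0]}'
python3 - <<'E'
from h import *
s=read_state(); print(s['position'],s['joints'].round(2),'toolz',R.from_quat(s['ee_rot']).as_matrix()[:,2].round(3))
a,d,P,c=grab('side'); b,_,Q,_=grab('top')
np.savez('s3.npz',P=P,Q=Q,a=a,b=b)
cv2.imwrite('pics/s3.png',np.hstack([cv2.resize(a[150:384,100:300],(400,468)),cv2.resize(b[130:290,40:200],(400,468))])[:,:,::-1])
E
```

```text
clock: 9.05
position: [522.2, 308.5, 294.5]
ee_rot: [-0.585, 0.8, 0.069, 0.114]
contact_force: [0.4, -0.4, 0.3]
gripper_width: 12.5
grasp_force: 58.9
clock: 9.8
position: [500.4, 381.8, 248.5]
ee_rot: [-0.545, 0.746, 0.198, 0.329]
contact_force: [0.9, -0.1, 0.6]
gripper_width: 12.1
grasp_force: 58.6
[500.41505059 381.79946405 248.48781657] [ 0.67  0.11 -0.25 -0.65 -0.59 -0.55] toolz [ 0.275  0.653 -0.706]
```

View pics/s3.png

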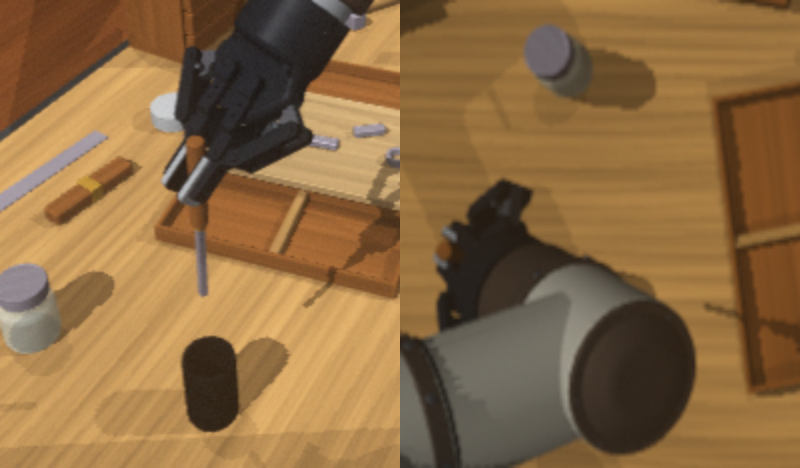

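The file hangs nearly vertical over the pot area (tip at side pixel ≈(202,297)). Next I'll measure its axis against the pot.

Run:
```python
from h import *
D=np.load('s3.npz'); P=D['P']; a=D['a'].astype(int)
for nm,(v0,v1) in dict(blade=(266,297),handle=(252,264),top=(218,240)).items():
    q=P[v0:v1,194:208].reshape(-1,3); h=a[v0:v1,194:208].reshape(-1,3)
    m=(abs(q[:,0]-487)<45)&(abs(q[:,1]-345)<45)&(q[:,2]>90)
    if nm!='blade': m&=(h[:,0]-h[:,2]>35)
    print(nm,m.sum(),np.round(np.median(q[m],0),1),q[m][:,2].min().round(1),q[m][:,2].max().round(1))
    for z in range(100,330,15):
        k=m&(q[:,2]>z)&(q[:,2]<=z+15)
        if k.sum()>2: print('  ',z,k.sum(),np.round(np.median(q[k],0),1))
# pot from side (first view)
S=np.load('side1.npz')['P']; q=S[310:370,180:230].reshape(-1,3); k=(q[:,2]>68)&(q[:,2]<80); print('pot rim side',np.round((q[k].min(0)+q[k].max(0))/2,1),np.round(np.ptp(q[k],axis=0)))
T=np.load('top1.npz')['P']; t=T[205:245,80:125].reshape(-1,3); k=(t[:,2]>68)&(t[:,2]<80); print('pot rim top',np.round((t[k].min(0)+t[k].max(0))/2,1))
c=get_calibration('side')['xyz']; print(c)
```

```text
blade 159 [487.2 343.1 187.1] 146.3 223.9
   145 24 [488.4 342.2 153.1]
   160 31 [488.4 342.5 167. ]
   175 31 [487.2 342.8 182.6]
   190 31 [486.1 343.8 198.2]
   205 36 [486.  344.2 212.8]
   220 6 [484.7 344.9 222.2]
handle 100 [481.6 348.4 244.1] 228.1 258.0
   220 13 [482.  345.9 234. ]
   235 63 [481.6 348.4 242.8]
   250 24 [480.7 348.7 253.8]
top 119 [480.2 349.4 311.6] 289.5 318.5
   280 5 [484.4 351.4 292.8]
   295 47 [480.2 350.6 304.2]
   310 67 [479.9 347.  316.6]
pot rim side [484.1 348.8  72.7] [48. 49.  9.]
pot rim top [485.9 344.8  73.1]
[186.39911331 735.79673357 704.71756288]
```

```bash
python3 -m creep '{"translation":[[-0.35,0.55,0],[-0.35,0.55,-1],[-0.35,0.55,-3],[-0.35,0.55,-5],[-0.35,0.55,-7],[-0.35,0.55,-9],[-0.35,0.55,-9],[-0.35,0.55,-9]],"delta_rot":[[0,0,0],[0,0,0],[0,0,0],[0,0,0],[0,0,0],[0,0,0],[0,0,0],[0,0,0]],"hand":[0,0,0,0,0,0,0,0]}'
python3 - <<'E'
from h import *
s=read_state(); print(s['position'],s['joints'].round(2),'toolz',R.from_quat(s['ee_rot']).as_matrix()[:,2].round(3))
a,d,P,c=grab('side')
cv2.imwrite('pics/s4.png',cv2.resize(a[210:384,140:270],(520,600),interpolation=2)[:,:,::-1])
E
```

```text
clock: 10.9
position: [497.8, 388.7, 159.9]
ee_rot: [-0.546, 0.744, 0.197, 0.33]
contact_force: [-0.5, -0.4, -1.0]
gripper_width: 12.5
grasp_force: 58.6
[497.84995851 388.68177059 159.86454465] [ 0.63  0.22 -0.3  -0.88 -0.49 -0.26] toolz [ 0.276  0.655 -0.704]
```

View pics/s4.png

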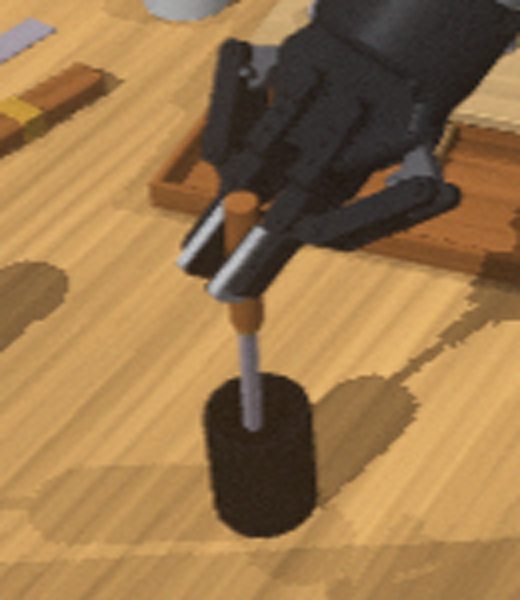

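The blade is inside the pot rim (it enters at crop ≈(252,430)), so I'll lower it further and release.

```bash
python3 -m creep '{"translation":[[0,0,-1.5],[0,0,-3],[0,0,-4],[0,0,-4.3],[0,0,-4.3]],"delta_rot":[[0,0,0],[0,0,0],[0,0,0],[0,0,0],[0,0,0]],"hand":[0,0,0,0,0]}'; python3 -m creep '{"translation":[[0,0,0],[0,0,0],[0,0,0],[0,0,0],[0,0,0]],"delta_rot":[[0,0,0],[0,0,0],[0,0,0],[0,0,0],[0,0,0]],"hand":[2,3,4,4.5,4.5]}'
```

```text
clock: 11.58
position: [497.8, 388.7, 117.1]
ee_rot: [-0.546, 0.744, 0.198, 0.33]
contact_force: [-0.8, -0.6, -0.3]
gripper_width: 12.1
grasp_force: 58.6
clock: 12.2
position: [497.5, 388.5, 116.4]
ee_rot: [-0.546, 0.744, 0.198, 0.33]
contact_force: [-0.6, -0.2, -0.1]
gripper_width: 44.5
grasp_force: 0.0
```

```bash
python3 -m creep '{"translation":[[-0.6,-1.3,1.4],[-1.1,-2.6,2.8],[-1.7,-3.9,4.2],[-2.5,-5.9,6.3],[-3.3,-7.9,8.4],[-4.4,-10.5,11.3],[-4.4,-10.5,11.3]],"delta_rot":[[0,0,0],[0,0,0],[0,0,0],[0,0,0],[0,0,0],[0,0,0],[0,0,0]],"hand":[4.5,4.5,4.5,4.5,4.5,4.5,4.5]}';  python3 -m creep '{"translation":[[0,-3,2],[0,-6,4],[0,-9,6],[0,-12,6],[0,-15,6],[0,-15,6]],"delta_rot":[[-8.3,3.5,0],[-16.6,7,0],[-24.8,10.6,0],[-33.1,14.1,0],[-41.4,17.6,0],[-41.4,17.6,0]],"hand":[2,1.2,1.2,1.2,1.2,1.2]}'
python3 - <<'E'
from h import *
s=read_state(); M=R.from_quat(s['ee_rot']).as_matrix(); print(s['position'],s['joints'].round(2),M.round(3))
a,d,P,c=grab('side'); b=grab('top')[0]
cv2.imwrite('pics/s5.png',np.hstack([cv2.resize(a[210:384,140:270],(448,600),interpolation=2),cv2.resize(b[130:290,70:150],(300,600))])[:,:,::-1])
v,u=np.mgrid[0:384,0:512]; h=a.astype(int); m=(abs(P[...,0]-487)<60)&(abs(P[...,1]-347)<60)&(P[...,2]>80)&(P[...,2]<190)
for z in range(80,190,20):
    k=m&(P[...,2]>z)&(P[...,2]<=z+20)
    if k.sum(): print(z,k.sum(),np.median(P[k],0).round(1))
E
```

```text
clock: 13.08
position: [454.0, 282.5, 233.0]
ee_rot: [-0.546, 0.743, 0.197, 0.333]
contact_force: [0.0, -0.3, -0.4]
gripper_width: 44.8
grasp_force: 0.0
clock: 13.82
position: [453.7, 134.5, 287.7]
ee_rot: [-0.591, 0.806, 0.003, 0.0]
contact_force: [-0.8, 0.3, -1.1]
gripper_width: 12.1
grasp_force: 0.0
[453.71585713 134.49965277 287.70397555] [ 0.63  0.07 -0.18 -0.01 -1.32 -0.93] [[-0.3   -0.954 -0.003]
 [-0.954  0.3    0.005]
 [-0.004  0.004 -1.   ]]
80 50 [464.5 340.5  91.2]
100 77 [456.5 336.8 109.8]
120 80 [447.7 332.3 130.8]
140 77 [440.  328.4 150.4]
160 47 [435.5 323.  163. ]
```

View pics/s5.png

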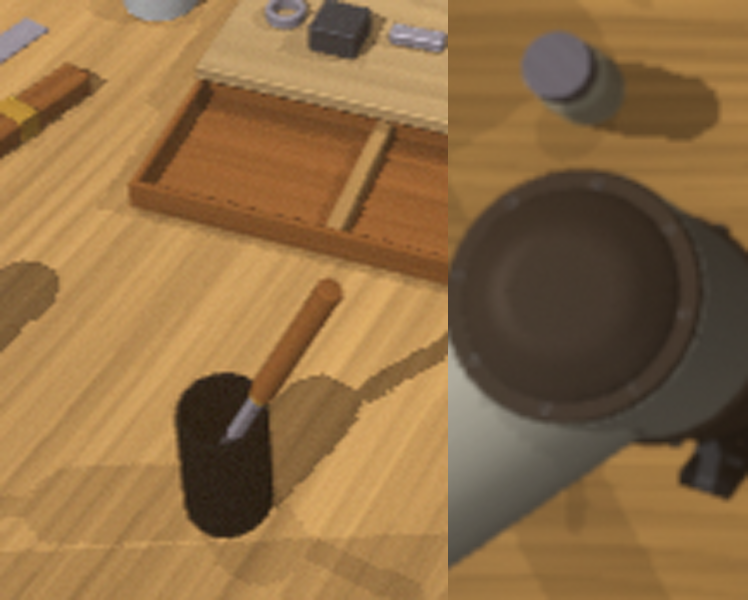

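The file stands in the pot leaning about 0.43 rad, handle up, which is within limits. Now to the first ring (near lane), turned so the two fingers lie across the lane.

```bash
python3 -m creep '{"translation":[[0.2,-3,0],[0.4,-7,-3],[0.7,-12,-8],[1,-16,-13],[1.3,-19.9,-18],[1.3,-19.9,-22],[1.3,-19.9,-24.8],[1.3,-19.9,-24.8]],"delta_rot":[[0,0,5],[0,0,10],[0,0,15],[0,0,20],[0,0,27.6],[0,0,27.6],[0,0,27.6],[0,0,27.6]],"hand":[1.2,1.2,1.2,1.2,1.2,1.2,1.2,1.2]}'
python3 - <<'E'
from h import *
s=read_state(); p=s['position']; M=R.from_quat(s['ee_rot']).as_matrix(); print(p,s['joints'].round(2),M[:,1].round(3))
c=np.array([561.3,-25.8]); ex=np.array([.984,.177]); ey=np.array([-.177,.984])
for n in('wrist','top','side'):
    im,d,P,_=grab(n,n+'3.png'); np.savez(n+'3.npz',im=im,P=P)
    q=P.reshape(-1,3); r=q[:,:2]-p[:2]; m=(abs(r@ex)<19)&(abs(r@ey)<10)&(q[:,2]>55)&(q[:,2]<160)
    print(n,'finger low',np.sort(q[m][:,2])[:5].round(1))
    b=q[:,:2]-c; X,Y=b@ex,b@ey
    for L in(-100,-50,0,50,100):
        k=(abs(X-L)<24)&(abs(Y)<70)&(q[:,2]>40)&(q[:,2]<(62 if L==50 else 48))
        if k.sum()>20:
            rr=cv2.minAreaRect(np.c_[X[k],Y[k]].astype(np.float32)); print('  lane',L,k.sum(),np.round([np.median(X[k]),np.median(Y[k])],1),'x',np.percentile(X[k],[3,97]).round(),'y',np.percentile(Y[k],[3,97]).round(),np.round(rr[1],0),round(rr[2]))
E
```

```text
clock: 14.92
position: [464.7, -65.9, 40.0]
ee_rot: [0.766, -0.643, -0.004, 0.0]
contact_force: [-0.1, 0.4, 0.2]
gripper_width: 11.8
grasp_force: 0.0
[464.65096672 -65.92216817  40.00989934] [ 0.2   0.32 -0.56 -0.01 -0.7  -0.02] [-0.985 -0.173  0.006]
wrist finger low [76.  76.4 76.5 76.6 76.6]
  lane -100 370 [-101.8   19.1] x [-109.  -94.] y [ 1. 29.] [29. 16.] 89
  lane -50 1081 [-53.  -25.4] x [-70. -36.] y [-37. -13.] [40. 15.] 29
  lane 0 970 [-3.1 15.1] x [-22.  16.] y [10. 23.] [40. 15.] 1
  lane 50 3235 [46.6 26.7] x [33. 67.] y [14. 48.] [37. 37.] 88
  lane 100 262 [86.5 19.1] x [84. 92.] y [ 9. 30.] [25.  9.] 76
top finger low []
  lane 0 63 [ 1.5 15.4] x [-13.  17.] y [ 5. 24.] [95. 31.] 85
  lane 50 200 [49.8 30.3] x [33. 68.] y [13. 47.] [ 43. 108.] 3
  lane 100 58 [99.4 14.2] x [ 84. 113.] y [-52.  31.] [33. 96.] 0
side finger low [75.2 75.4 78.  80.2 80.7]
  lane -100 55 [-102.    22.5] x [-113.  -87.] y [ 6. 32.] [27. 29.] 12
  lane -50 68 [-52.9 -19.5] x [-70. -36.] y [-31.  -9.] [39. 18.] 33
  lane 0 64 [-3.9 19.3] x [-23.  14.] y [12. 27.] [39. 16.] 5
  lane 50 213 [48.6 42.2] x [32. 67.] y [19. 53.] [38. 37.] 87
  lane 100 54 [97.5 22.4] x [ 84. 110.] y [ 9. 34.] [27. 26.] 2
```

Finger ends are at z≈76 for a reported 40 (offset 36), and the tool is lined up behind the ring. Lower to about 4 mm above the board and push towards +y.

```bash
python3 -m creep '{"translation":[[0,0,-2],[0,0,-3.5],[0,0,-3.7],[-0.18,1,-3.7],[-0.35,2,-3.7],[-0.53,3,-3.7],[-0.71,4,-3.7],[-0.88,5,-3.7]],"delta_rot":[[0,0,0],[0,0,0],[0,0,0],[0,0,0],[0,0,0],[0,0,0],[0,0,0],[0,0,0]],"hand":[1.2,1.2,1.2,1.2,1.2,1.2,1.2,1.2]}'; python3 -m creep '{"translation":[[-0.18,1,0],[-0.35,2,0],[-0.53,3,0],[-0.71,4,0],[-0.88,5,0],[-1.06,6,0],[-1.06,6,0]],"delta_rot":[[0,0,0],[0,0,0],[0,0,0],[0,0,0],[0,0,0],[0,0,0],[0,0,0]],"hand":[1.2,1.2,1.2,1.2,1.2,1.2,1.2]}'
cat >> h.py <<'E'
C=np.array([561.3,-25.8]); EX=np.array([.984,.177]); EY=np.array([-.177,.984])
def scan():
    for n in('wrist','side','top'):
        im,d,P,_=grab(n,n+'_last.png'); q=P.reshape(-1,3); h=im.reshape(-1,3).astype(int); b=q[:,:2]-C; X,Y=b@EX,b@EY
        g=h.max(1)-h.min(1)<28
        k=g&(h.sum(1)>200)&(abs(X)<138)&(abs(Y)<190)&(q[:,2]<58)&(((abs(Y)<88)&(q[:,2]>40))|((abs(Y)>96)&(q[:,2]>2)&(q[:,2]<45)))
        m=np.zeros(k.size,np.uint8); m[k]=1; N,lab,st,ce=cv2.connectedComponentsWithStats(m.reshape(384,512))
        print(n,[(int(st[i,4]),*np.round([np.median(X[j]),np.median(Y[j]),np.median(q[j,2])]).astype(int).tolist()) for i in range(1,N) if st[i,4]>15 for j in [lab.ravel()==i]])
    s=read_state(); p=s['position'][:2]-C; print('TCP board',(p@EX).round(1),(p@EY).round(1),s['position'].round(1),s['joints'].round(2))
E
python3 -c "
from h import *
scan()"
```

```text
clock: 16.08
position: [457.6, -14.7, 4.5]
ee_rot: [0.767, -0.642, -0.002, -0.001]
contact_force: [-0.6, -1.2, -0.9]
gripper_width: 12.0
grasp_force: 0.2
clock: 16.95
position: [447.1, 45.2, 4.5]
ee_rot: [0.767, -0.642, -0.002, -0.001]
contact_force: [-0.4, 0.3, -1.6]
gripper_width: 12.2
grasp_force: 0.0
wrist [(3013, -52, -23, 44), (2438, -4, 17, 44), (135, -89, 80, 50), (138, -109, 80, 50), (524, -99, 127, 13)]
side [(50, 96, 22, 43), (86, 50, 38, 56), (64, -4, 22, 43), (107, -106, 127, 12)]
top [(39, 102, 16, 44), (67, -2, 14, 45), (64, -51, -26, 45)]
TCP board -100.0 89.3 [447.   44.4   4.4] [ 0.46  0.35 -0.65 -0.01 -0.58 -0.27]
```

The first ring is in the divided tray at board (-99,127). On to the far ring.

```bash
python3 -m creep '{"translation":[[0,0,4],[2,-0.7,6],[7,-2.3,6],[12,-4,6],[17,-5.7,6],[21.7,-7.2,6],[21.7,-7.2,4],[21.7,-7.2,4]],"delta_rot":[[0,0,0],[0,0,0],[0,0,0],[0,0,0],[0,0,0],[0,0,0],[0,0,0],[0,0,0]],"hand":[1.2,1.2,1.2,1.2,1.2,1.2,1.2,1.2]}'; python3 -c "
from h import *
scan()"
```

```text
clock: 18.1
position: [662.3, -28.5, 41.8]
ee_rot: [0.766, -0.643, -0.004, 0.001]
contact_force: [-0.3, -0.4, 0.4]
gripper_width: 12.2
grasp_force: 0.0
wrist [(1168, -51, -25, 44), (166, 100, 6, 43), (954, -1, 15, 44), (179, 100, 28, 44), (63, 59, 17, 56), (526, -107, 127, 13)]
side [(51, 96, 23, 43), (63, -55, -19, 43), (69, -6, 21, 43), (99, -106, 130, 12)]
top [(42, 100, 14, 44), (63, -1, 15, 45), (65, -51, -26, 45), (58, -103, 119, 13)]
TCP board 100.8 -19.9 [664.1 -27.6  45.1] [ 0.2   0.58 -0.07 -0.01 -0.92 -0.02]
```

```bash
python3 -m creep '{"translation":[[0,0,-2],[0,0,-3.8],[0,0,-4],[-0.18,1,-4],[-0.35,2,-4],[-0.53,3,-4],[-0.71,4,-4],[-0.88,5,-4]],"delta_rot":[[0,0,0],[0,0,0],[0,0,0],[0,0,0],[0,0,0],[0,0,0],[0,0,0],[0,0,0]],"hand":[1.2,1.2,1.2,1.2,1.2,1.2,1.2,1.2]}'; python3 -m creep '{"translation":[[-0.18,1,0],[-0.35,2,0],[-0.53,3,0],[-0.71,4,0],[-0.88,5,0],[-1.03,5.8,0],[-1.03,5.8,0]],"delta_rot":[[0,0,0],[0,0,0],[0,0,0],[0,0,0],[0,0,0],[0,0,0],[0,0,0]],"hand":[1.2,1.2,1.2,1.2,1.2,1.2,1.2]}'
python3 -c "
from h import *
scan()"
```

```text
clock: 19.25
position: [655.4, 23.3, 4.7]
ee_rot: [0.767, -0.642, -0.002, -0.001]
contact_force: [-0.5, -0.5, -0.1]
gripper_width: 12.3
grasp_force: 0.3
clock: 20.12
position: [644.9, 81.2, 4.4]
ee_rot: [0.767, -0.642, -0.003, -0.001]
contact_force: [0.8, -0.4, -0.5]
gripper_width: 11.6
grasp_force: 0.0
wrist [(2463, -1, 17, 44), (27, 58, 14, 54), (128, 35, 25, 55), (103, 62, 20, 56), (81, 52, 24, 56), (117, 49, 25, 56), (27, 39, 19, 56), (16, 49, 36, 56), (23, 64, 49, 56), (20, 49, 50, 55), (136, 112, 80, 50), (148, 92, 80, 50), (254, 102, 112, 13), (291, 102, 135, 13)]
side [(62, -54, -20, 43), (70, -4, 21, 43), (91, 100, 128, 12), (98, -106, 129, 13)]
top [(33, 96, 127, 14), (68, -3, 14, 45), (68, -51, -26, 45), (54, -103, 121, 13)]
TCP board 101.1 89.6 [645.   80.3   4.4] [ 0.37  0.61 -0.14 -0.01 -0.82 -0.19]
```

Both rings are in. Now bar 1, in the middle lane, from the +y side.

```bash
python3 -m creep '{"translation":[[0,0,4],[-1,-0.7,6.5],[-4,-2.7,6.5],[-7,-4.8,6.5],[-9.4,-6.4,6.5],[-9.4,-6.4,4],[-9.4,-6.4,4]],"delta_rot":[[0,0,0],[0,0,0],[0,0,0],[0,0,0],[0,0,0],[0,0,0],[0,0,0]],"hand":[1.2,1.2,1.2,1.2,1.2,1.2,1.2]}'; python3 -c "
from h import *
scan()"
```

```text
clock: 21.15
position: [549.5, 15.6, 43.3]
ee_rot: [0.766, -0.643, -0.004, 0.001]
contact_force: [0.2, 0.3, -0.7]
gripper_width: 12.5
grasp_force: 0.0
wrist [(1431, -52, -25, 44), (1167, -2, 16, 44), (2465, 52, 32, 56), (518, 106, 119, 13), (339, -109, 116, 14)]
side [(62, 52, 34, 56), (65, -54, -19, 43), (70, -5, 22, 43), (91, 100, 129, 12), (101, -106, 129, 13)]
top [(33, -13, 13, 45), (66, -51, -26, 44), (54, -104, 120, 14)]
TCP board -1.7 43.4 [551.9  16.6  45.1] [ 0.32  0.42 -0.36 -0.01 -0.79 -0.14]
```

```bash
python3 -m creep '{"translation":[[0,0,-2],[0,0,-3.8],[0,0,-4],[0.18,-1,-4],[0.35,-2,-4],[0.53,-3,-4],[0.71,-4,-4],[0.88,-5,-4]],"delta_rot":[[0,0,0],[0,0,0],[0,0,0],[0,0,0],[0,0,0],[0,0,0],[0,0,0],[0,0,0]],"hand":[1.2,1.2,1.2,1.2,1.2,1.2,1.2,1.2]}'; python3 -m creep '{"translation":[[0.18,-1,0],[0.35,-2,0],[0.53,-3,0],[0.71,-4,0],[0.88,-5,0],[1.06,-6,0],[1.24,-7,0],[1.42,-8,0]],"delta_rot":[[0,0,0],[0,0,0],[0,0,0],[0,0,0],[0,0,0],[0,0,0],[0,0,0],[0,0,0]],"hand":[1.2,1.2,1.2,1.2,1.2,1.2,1.2,1.2]}'; python3 -m creep '{"translation":[[0,0,0]],"delta_rot":[[0,0,0]],"hand":[1.2]}'
python3 -c "
from h import *
scan()"
```

```text
clock: 22.3
position: [560.0, -34.4, 4.6]
ee_rot: [0.766, -0.642, -0.002, -0.001]
contact_force: [0.9, 1.6, -0.5]
gripper_width: 11.7
grasp_force: 0.2
clock: 23.3
position: [574.1, -114.2, 4.4]
ee_rot: [0.766, -0.642, -0.003, -0.001]
contact_force: [0.2, 0.3, -0.1]
gripper_width: 12.1
grasp_force: 0.0
clock: 23.42
position: [574.0, -114.3, 4.3]
ee_rot: [0.766, -0.643, -0.003, -0.001]
contact_force: [-0.2, -0.8, -0.4]
gripper_width: 12.0
grasp_force: 0.0
wrist [(1304, -4, -108, 14), (26, 8, -100, 43), (30, -12, -100, 44), (76, -65, -36, 44), (22, -49, -18, 44)]
side [(113, 50, 35, 56), (60, -53, -20, 43), (86, 100, 128, 12), (103, -106, 128, 12)]
top [(64, -51, -26, 44)]
TCP board -3.1 -88.5 [ 573.9 -113.4    4.4] [ 0.08  0.52 -0.31 -0.01 -0.74  0.1 ]
```

```bash
python3 -m creep '{"translation":[[0,0,3],[-1,1.3,6],[-4,5.2,6],[-6.6,8.6,6],[-6.6,8.6,4],[-6.6,8.6,1.5],[-6.6,8.6,0.1],[-6.6,8.6,0]],"delta_rot":[[0,0,0],[0,0,0],[0,0,0],[0,0,0],[0,0,0],[0,0,0],[0,0,0],[0,0,0]],"hand":[1.2,1.2,1.2,1.2,1.2,1.2,1.2,1.2]}'; python3 -m creep '{"translation":[[0.18,-1,0],[0.35,-2,0],[0.53,-3,0],[0.71,-4,0],[0.88,-5,0],[1.06,-6,0],[1.24,-7,0],[1.42,-8,0]],"delta_rot":[[0,0,0],[0,0,0],[0,0,0],[0,0,0],[0,0,0],[0,0,0],[0,0,0],[0,0,0]],"hand":[1.2,1.2,1.2,1.2,1.2,1.2,1.2,1.2]}'; python3 -m creep '{"translation":[[0.18,-1,0],[0.3,-1.6,0],[0.3,-1.6,0]],"delta_rot":[[0,0,0],[0,0,0],[0,0,0]],"hand":[1.2,1.2,1.2]}'
python3 -c "
from h import *
scan()"
```

```text
clock: 24.58
position: [507.4, -27.6, 3.6]
ee_rot: [0.767, -0.642, -0.003, 0.0]
contact_force: [0.3, 0.8, 1.1]
gripper_width: 11.8
grasp_force: 0.0
clock: 25.58
position: [522.3, -108.2, 4.4]
ee_rot: [0.767, -0.642, -0.003, -0.001]
contact_force: [1.1, -0.1, 0.2]
gripper_width: 12.1
grasp_force: 0.0
clock: 25.95
position: [525.2, -124.0, 4.3]
ee_rot: [0.766, -0.643, -0.003, -0.001]
contact_force: [-0.2, -0.4, 0.9]
gripper_width: 12.0
grasp_force: 0.0
wrist [(1317, -5, -107, 14), (1316, -55, -108, 14), (24, -42, -101, 44), (28, -62, -100, 43)]
side [(118, 50, 35, 56), (88, 100, 130, 13), (97, -106, 129, 12)]
top [(54, 102, 121, 14)]
TCP board -52.9 -89.6 [ 525.1 -123.4    4.4] [ 0.07  0.46 -0.43 -0.01 -0.68  0.11]
```

Both bars are in the plain tray. Raise the arm and take a final look.

```bash
python3 -m creep '{"translation":[[0,0,3],[0,-2,8],[-2,-4,14],[-6,-8,20],[-8,-12,22],[-8,-16,22],[-8,-16,22]],"delta_rot":[[0,0,0],[0,0,0],[0,0,0],[0,0,0],[0,0,0],[0,0,0],[0,0,0]],"hand":[1.2,1.2,1.2,1.2,1.2,1.2,1.2]}'; python3 -c "
from h import *
scan()
import cv2
a=cv2.imread('pics/side_last.png'); b=cv2.imread('pics/top_last.png')
cv2.imwrite('pics/final.png',np.hstack([a[130:384,60:340],cv2.resize(b[90:280,80:330],(400,254))]))"
```

```text
clock: 26.98
position: [444.8, -285.4, 225.1]
ee_rot: [0.765, -0.644, -0.002, -0.001]
contact_force: [0.4, -0.3, -0.5]
gripper_width: 12.0
grasp_force: 0.0
wrist [(258, -5, -108, 14), (230, -56, -109, 14)]
side [(90, 50, 35, 56), (91, 100, 127, 12), (98, -106, 128, 12)]
top [(54, 103, 123, 14), (55, -104, 120, 13)]
TCP board -160.0 -232.3 [ 444.9 -282.8  223.9] [-0.26  0.2  -0.18 -0.   -1.19  0.44]
```

View pics/final.png

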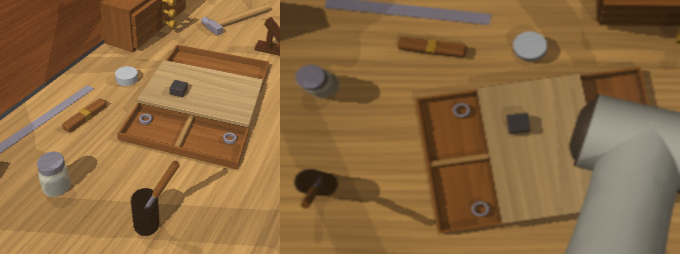

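The final view shows both rings in the divided tray (at (145,119) and (229,138)), the block on the board, and the file standing in the pot at (150,200). The bystanders look unmoved. The arm hides the bars, but the wrist camera puts both in the plain tray.

```bash
python3 -c "
from bench import *
print(job_done())"
```

```text
the job is handed in; nothing more can be done
None
```

I handed the job in at about 27 s, no verdict returned: my last camera checks show both rings in the divided tray, both bars in the plain tray, and the file in the pot handle up, leaning about 0.43 rad (limit 0.6), with the bench block and other items apparently where they were.

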